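# Raise the lever lid of the soap case for a customer

### The job

A customer would like to smell the soap: press down the front lever of the case that holds the bar of soap until its lid is fully up, and keep it up with the lever held down for two seconds. Then let the lever rise slowly under your fingers so that the lid is eased all the way shut and never drops or slams. Leave the other case shut, leave the gift tags, candle jar and bell where they stand, and finish clear of everything.

Things in the scene. Friction and masses are not known exactly. Their poses are not given: they have to be found in the camera images.
- soap_case: The case to open: a clear display case with wooden base and wooden-framed clear lid, fixed to the table, 136 x 156 x 84 mm, with a rounded bar of soap (60 x 85 x 28 mm) inside. It may stand on the left or on the right. Origin at the centre of its underside; -x points out of its front (the lever side, roughly towards the robot), z up. Its lid is hinged along its back top edge (+x side), and its front edge swings up and away from the lever.
- soap_lid (a joint): Lid angle of the soap case: 0 shut, grows as it rises, about 0.92 fully up, with the lever on its stop. The lid weighs about 0.3 kg, is linked to the lever by push rods and falls shut in well under a second if the lever is let go.
- soap_lever: Lever of the soap case: a steel bar yoke that passes along both sides of the case and narrows in front to a black paddle. It turns about a level axis through this origin, 23 mm ahead (-x) of the case's centre and 52 mm above the table; x, y, z axes parallel to the case's when the lid is shut. Turning it down 0.40 rad to its stop raises the lid fully. 3 to 7 N at the paddle press it down. The lid turns 2.3 rad per rad of lever.
- soap_paddle (a point): Centre of the top face of the soap case's black paddle (36 mm along x, 50 mm along y, 8 mm thick). With the lid shut it lies 128 mm in front of the case's centre and 77 mm above the table; with the lid fully up about 36 mm above the table. It stays over the same spot within 6 mm.
- spool_case: A second, identical case that must stay shut; it holds a ribbon spool (73 x 66 x 24 mm, two round flanges). Origin and axes as for soap_case.
- spool_lid (a joint): Lid angle of the spool case: 0 shut, stays shut.
- gift_tags_mid (a point): Origin, inside a loose flat block of gift tags, 110 x 42 x 11 mm with its string loop, 5 mm above the table; leave alone.
- candle_jar_mid (a point): Centre of a loose glass jar with a candle, 76 mm across, 90 mm high; leave alone.
- call_bell_mid (a point): Centre of a loose domed counter bell, 86 mm across, 62 mm high; leave alone.

How it is judged (in metres and radians):
On the way:
1. the soap case's lid is fully up (0.8 rad or more) with the fingers holding the lever down, for 1.5 s (value of joint soap_lid above 0.8 rad and contact force between the fingers and soap_lever above 0.5 N), for 1.5 s.
At the end, for the whole second after the job is handed in: Both lids are shut (within 0.04 rad) and the gift tags, candle jar and bell stand within 20 mm of where they were (value of joint each of soap_lid, spool_lid below 0.04 rad and distance of each of gift_tags_mid, candle_jar_mid, call_bell_mid from where it was at the start of the episode below 0.02 m); the robot touches nothing.
It fails at once if the soap case's lid drops or slams: it closes faster than 2 rad/s (velocity of joint soap_lid below -2 rad/s).
It fails at once if the spool case is opened (lid over 0.15 rad) (value of joint spool_lid above 0.15 rad).
It fails at once if the gift tags, candle jar or bell are pushed, lifted or carried (20 mm or more) (distance of any of gift_tags_mid, candle_jar_mid, call_bell_mid from where it was at the start of the episode above 0.02 m).
It also fails if it takes over 42 s, if anything falls off the work surface, if the arm or the gripper's body presses on something with over 40 N, if the wrist force passes 120 N, or if a joint passes its speed limit or range.

### The arm

A 6-joint arm with a two-finger parallel gripper is mounted at the origin on the work surface; the furniture and walls round the work are solid. World frame = base frame: x ahead of the robot, y to its left, z up, the work surface at z = 0. Lengths are in m, angles in degrees, forces in N, time in s.
With the tool pointing down it reaches from about 0.35 to 0.725 m from the base axis. Payload 4.3 kg.
Tool frame: the origin (TCP) lies on the centre line of the jaws, within the pads' length; the fingertips stand 14 mm ahead of it and the grasp point (between the pads) lies 5 mm behind it (ctrl.finger_overhang is the distance from the TCP to the fingertips, in m); z points along the fingers, y is the direction in which the jaws open and shut (so a half turn about z gives the same grasp; the last joint's range is limited). The gripper opens to 85 mm and grips with 20 to 120 N. Pads are 22 mm wide; open, the fingers measure 114 mm over their backs; the gripper's body (76 mm by 85 mm) begins 54 mm behind the grasp point. The pads swing forward as they close: fully open they stand 13 mm farther back than shut.
Start: joints at [57.221, 21.618, 4.641, 73.018, 0, 83.68], TCP at [0.256, 0.515, 0.245] pointing down, gripper open.
Joint ranges: [-156.06, 156.06], [-48.1, 94.91], [-58.44, 69.94], [-101.28, 121.22], [-78.64, 73.56], [-180, 180]. Speed limits (degrees/s): [147.25, 147.25, 180, 180, 180, 180].

### API

Orientations are given as a 3x3 rotation matrix whose columns are the frame's x, y, z axes.
In Python, from workcell import ctrl gives the robot as it stands. The module is installed in compiled form; this text tells all that it offers.
- The arm moves only by the tool servo_tool, never from a script. Its argument "moves" is a list of rows, each a list of 7 numbers: the shift along the world's x, y, z in mm, then the turn, a rotation vector about the world's x, y, z in degrees, then the opening, from 0 (shut) to 1 (fully open). A call has 1 to 5 rows; each row is the pose to reach, as a shift and turn from the pose commanded when the call began; what a row does not reach only later rows make up. A row lasts 1/8 s, in which the tool goes at most 62.5 mm and 10.7 degrees, less where a joint would pass 70% of its speed; a pose out of reach is approached as far as the arm can. A call with a gripper value outside its range is refused whole. The fingers move at their own pace and stop on an object; "grip_force" is the grip in N (left out, the last holds). Time passes only in rows, so rows that repeat a pose let the fingers close. It gives the time, the measured TCP pose, the force and the opening at its end, in the units of the state.
- ctrl.state(): the state, without advancing time (a new reading comes with each control period).
- ctrl.snapshot(name): name is "scene" or "top"; returns a dict with "color" (420x560x3 uint8, red, green, blue), "fx", "fy", "cx", "cy" (pixels), "D" ([k1, k2, p1, p2, k3] as OpenCV has them; the pictures are not rectified), "eye" and "attitude" of the camera in the world. Camera axes: x right, y up, looking along -z (the intrinsics and any distortion apply to the point x, -y, -z); pixel columns grow to the right and rows downward; lengths in m; the calibration is good to about 2 mm. A picture is of the moment at which its call begins. There is no depth.
- ctrl.finish_job(): hands the job in, once; it reports no verdict.
The state is a dict: "t": time; "joint_positions": joint angles; "qd": joint speeds; "tau": joint torques, N m; "tcp_pos": TCP position; "eef_rot": TCP orientation; "wrist_force": force on the tool from outside, world axes, zero at the start; "torque": the same for the moment, N m; "width": finger opening in m.
Only numpy, scipy, OpenCV 4.12 (cv2) and the standard library are available. Lean on these libraries where they do the work, as an engineer would, in place of code of your own. Each camera call takes 0.05 s, during which the arm holds its last target.

## Working session

There is one attempt and no reset: what is moved stays moved. The work goes in short steps, Python scripts to look and compute and a tool call to move; the robot and the scene stay as the last step left them, time stands still between calls to the robot, and variables do not carry over. Pictures are saved under pics/ and viewed, and the job is handed in when it is done.

Besides the shell and the picture viewer there is one more tool, called after ">>>" as a command line: name --pt "numbers of a row" for each row, then --argument value for the rest. servo_tool: Moves the arm, as the interface text tells. Its arguments: {"type":"object","properties":{"moves":{"type":"array"},"grip_force":{"type":"number"}},"required":["moves"]}

```bash
mkdir -p pics; python3 - <<'E'
from workcell import ctrl
import cv2
for n in("scene","top"):
    s=ctrl.snapshot(n); cv2.imwrite(f"pics/{n}0.png",s["color"][:,:,::-1])
    print(n,s["fx"],s["fy"],s["cx"],s["cy"],s["D"],s["eye"],s["attitude"])
print(ctrl.state(), ctrl.finger_overhang)
E
```

```text
scene 469.1977499273001 469.1977499273001 281.5304378476604 200.607688994963 [-0.01893283  0.          0.          0.          0.        ] [-0.20763462 -0.6585996   0.73035888] [[ 0.67109069  0.38338958 -0.63454686]
 [-0.74133111  0.33768075 -0.57999992]
 [-0.00809166  0.85964187  0.51083302]]
top 478.6047366297034 478.6047366297034 281.98039646388736 208.32271358448583 [-0.02281518  0.          0.          0.          0.        ] [0.48781144 0.1021771  1.50187479] [[ 0.01872279  0.99634942 -0.08329046]
 [-0.99961362  0.02036551  0.01891709]
 [ 0.02054429  0.0829041   0.99634574]]
{'t': 0.1, 'joint_positions': array([5.72205262e+01, 2.16583417e+01, 4.56813293e+00, 7.30165710e+01,
       2.12197016e-03, 8.36800219e+01]), 'qd': array([-0.10085225, -0.15313937,  0.08829386,  0.06602819, -0.07618223,
        0.00587771]), 'tau': array([ 1.59016752e-03, -4.64693248e+01,  2.70582497e+01,  1.19932444e-02,
       -1.00204643e-04, -7.99517466e-07]), 'tcp_pos': array([0.25587722, 0.51429416, 0.24443139]), 'eef_rot': array([[-8.95249428e-01,  4.45564113e-01, -1.04013582e-03],
       [ 4.45565262e-01,  8.95248125e-01, -1.54683963e-03],
       [ 2.41963417e-04, -1.84825568e-03, -9.99998263e-01]]), 'wrist_force': array([ 0.60252529, -0.31730971,  0.18646427]), 'torque': array([-0.00949446, -0.01664479,  0.02307927]), 'width': 0.08538993553824725} 0.014
```

View pics/scene0.png

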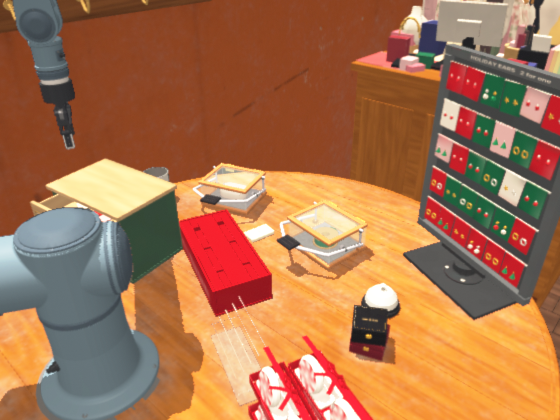

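View pics/top0.png

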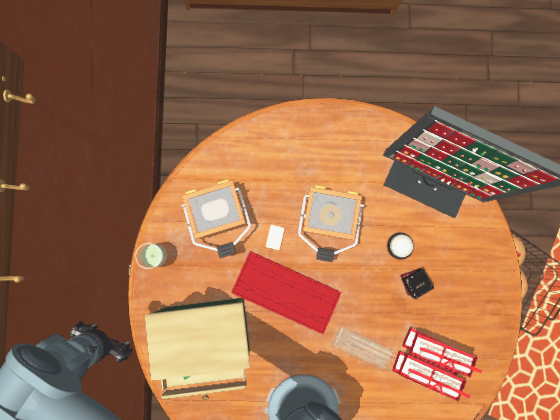

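```bash
python3 - <<'E'
import cv2
a=cv2.imread("pics/top0.png")[170:310,130:380]; cv2.imwrite("pics/tz.png",cv2.resize(a,None,fx=3.2,fy=3.2,interpolation=cv2.INTER_CUBIC))
a=cv2.imread("pics/scene0.png")[150:270,140:380]; cv2.imwrite("pics/sz.png",cv2.resize(a,None,fx=3.3,fy=3.3,interpolation=cv2.INTER_CUBIC))
E
```

```text
(no output)
```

View pics/tz.png

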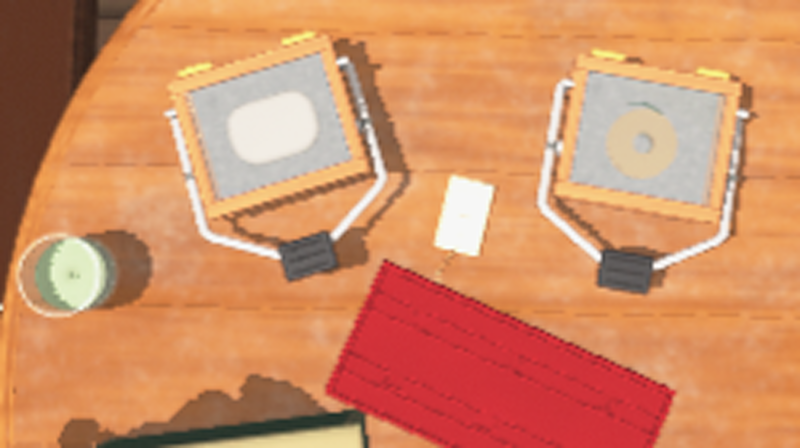

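View pics/sz.png

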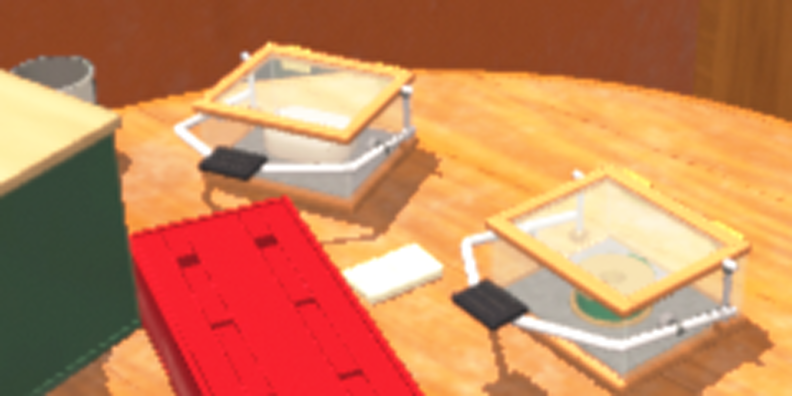

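The soap (white rounded bar) is in the left case, with its paddle at about (227,250) in the top view. The round spool is in the right case. Next I measure the paddle, the lid, the jar and the box corners.

```bash
cat > h.py <<'E'
import numpy as np,cv2
from workcell import ctrl
def ray(s,u,v):
    K=np.array([[s["fx"],0,s["cx"]],[0,s["fy"],s["cy"]],[0,0,1]])
    p=cv2.undistortPoints(np.array([[[u,v]]],float),K,np.array(s["D"]))[0,0]
    d=np.array(s["attitude"])@np.array([p[0],-p[1],-1]); return np.array(s["eye"]),d/np.linalg.norm(d)
def plane(s,u,v,z):
    e,d=ray(s,u,v); return e+d*(z-e[2])/d[2]
def two(s1,p1,s2,p2):
    e,d=ray(s1,*p1);f,g=ray(s2,*p2)
    t=np.linalg.lstsq(np.c_[d,-g],f-e,rcond=None)[0]; a=e+d*t[0];b=f+g*t[1]; return (a+b)/2,np.linalg.norm(a-b)
def dark(im,box):
    x0,y0,x1,y1=box; m=np.zeros(im.shape[:2],np.uint8); m[y0:y1,x0:x1]=(im[y0:y1,x0:x1].max(2)<85)
    n,l,st,c=cv2.connectedComponentsWithStats(m); i=1+st[1:,4].argmax(); 
    cnt=cv2.findContours((l==i).astype(np.uint8),0,2)[0][0]
    return c[i],st[i],cv2.minAreaRect(cnt)
E
python3 - <<'E'
from h import *
np.set_printoptions(precision=4,suppress=True)
T=ctrl.snapshot("top");S=ctrl.snapshot("scene")
c,st,r=dark(T["color"],(210,235,245,265));print(c,st,r); P=plane(T,*c,.077);print("paddle",P)
c2,st2,r2=dark(S["color"],(195,190,225,210));print(c2,st2,r2);print(plane(S,*c2,.077),two(T,c,S,c2))
z=lambda u,v:(130+u/3.2,170+v/3.2)
# lid corners at z .084: BL,BR,FR,FL
L=[plane(T,*z(*q),.084) for q in((170,88),(328,40),(370,172),(212,216))]
for q in L:print(q)
f=(L[0]+L[1]-L[2]-L[3])/2;r=(L[1]+L[2]-L[0]-L[3])/2;print("depth",np.linalg.norm(f),np.linalg.norm(r));ctr=sum(L)/4
f/=np.linalg.norm(f);print("yaw",np.degrees(np.arctan2(f[1],f[0])),np.degrees(np.arctan2(r[0],-r[1])),"ctr",ctr,"pred paddle",ctr-.128*f)
# box corners top/scene: 
s=lambda u,v:(140+u/3.3,150+v/3.3)
print("woodbox FR",two(T,z(365,420),S,s(118,122)))
print("red far-left",two(T,z(385,262),S,s(286,200)))
print("red left-near",two(T,z(328,392),S,s(130,235)))
print("tags", [plane(T,*z(*q),.011) for q in((447,175),(494,185),(480,258),(434,247))])
print("jar rim top",plane(T,*z(52,275),.09), plane(T,*z(82,272),0))
E
```

```text
[221.3333 247.3333] [221 247   2   2   3] ((221.25003051757812, 247.25), (0.7071067094802856, 1.4142134189605713), 45.0)
paddle [0.4873 0.2526 0.077 ]
[210.3982 199.2832] [201 195  20  10 113] ((210.47061157226562, 199.11767578125), (17.947635650634766, 7.761139392852783), 14.03624439239502)
[0.4801 0.2346 0.077 ] (array([0.4896, 0.2518, 0.066 ]), np.float64(0.005905465193086306))
[0.6326 0.3694 0.084 ]
[0.6806 0.2242 0.084 ]
[0.5583 0.1821 0.084 ]
[0.5148 0.3265 0.084 ]
depth 0.12731644189978605 0.1518748222069403
yaw 19.503813192851425 17.525960408054733 ctr [0.5966 0.2756 0.084 ] pred paddle [0.4759 0.2328 0.084 ]
woodbox FR (array([0.3412, 0.1767, 0.1949]), np.float64(0.006026651964798006))
red far-left (array([0.4763, 0.1662, 0.0703]), np.float64(0.001973764095783823))
red left-near (array([0.3568, 0.215 , 0.0741]), np.float64(0.003970030196965356))
tags [array([0.5605, 0.1112, 0.011 ]), array([0.5517, 0.0653, 0.011 ]), array([0.4806, 0.0776, 0.011 ]), array([0.4904, 0.1224, 0.011 ])]
jar rim top [0.458  0.4698 0.09  ] [0.4595 0.4643 0.    ]
```

```bash
python3 - <<'E'
from h import *
np.set_printoptions(precision=4,suppress=True)
T=ctrl.snapshot("top");S=ctrl.snapshot("scene")
def dk(im,box,th):
    x0,y0,x1,y1=box; m=np.zeros(im.shape[:2],np.uint8); q=im[y0:y1,x0:x1].astype(int); m[y0:y1,x0:x1]=(q.max(2)<th)&(q.max(2)-q.min(2)<25)
    n,l,st,c=cv2.connectedComponentsWithStats(m); i=1+st[1:,4].argmax()
    return c[i],st[i],cv2.minAreaRect(cv2.findContours((l==i).astype(np.uint8),0,2)[0][0])
for th in(90,110,130):
  c,st,r=dk(T["color"],(212,238,240,262),th); c2,st2,r2=dk(S["color"],(195,190,225,210),th)
  print(th,c,st,r,plane(T,*c,.075),c2,plane(S,*c2,.075),two(T,c,S,c2))
s=ctrl.state();print(s["t"],s["tcp_pos"])
E
```

```text
90 [223.55 245.95] [218 244  12   5  20] ((223.632080078125, 245.96224975585938), (3.0219318866729736, 10.851484298706055), 74.05460357666016) [0.4915 0.2463 0.075 ] [210.3874 199.1441] [0.4827 0.238  0.075 ] (array([0.491 , 0.2476, 0.0676]), np.float64(0.001506251129122737))
110 [225.8079 249.3729] [217 243  18  14 177] ((225.84906005859375, 249.47169494628906), (10.98884391784668, 16.20854377746582), 74.05460357666016) [0.4816 0.2394 0.075 ] [210.5207 199.0083] [0.4834 0.2383 0.075 ] (array([0.4824, 0.2387, 0.0753]), np.float64(0.0021000395835091565))
130 [225.8045 249.4358] [217 243  18  14 179] ((225.84906005859375, 249.47169494628906), (10.98884391784668, 16.20854377746582), 74.05460357666016) [0.4814 0.2394 0.075 ] [210.704 198.912] [0.4841 0.2383 0.075 ] (array([0.4824, 0.2384, 0.0756]), np.float64(0.00275184991483203))
0.3 [0.2561 0.5146 0.245 ]
```

>>> servo_tool --pt "0 0 20 0 0 0 0" --pt "25 -31 20 0 0 5 0" --pt "50 -62 20 0 0 10 0" --pt "75 -93 20 0 0 16 0" --pt "100 -124 20 0 0 22 0" --grip_force 30

```text
t: 0.92
tcp_pos: [0.3569, 0.3898, 0.2653]
eef_rot: [[-0.997, 0.074, 0.0], [0.074, 0.997, 0.0], [-0.0, 0.0, -1.0]]
wrist_force: [-0.1, 0.4, -0.7]
width: -0.0002
```

>>> servo_tool --pt "30 -38 0 0 0 5 0" --pt "60 -75 0 0 0 10 0" --pt "90 -112 -10 0 0 16 0" --pt "123 -153 -30 0 0 22 0" --pt "123 -153 -60 0 0 22 0"

```text
t: 1.55
tcp_pos: [0.4823, 0.2353, 0.2055]
eef_rot: [[-0.955, -0.297, 0.003], [-0.297, 0.955, 0.0], [-0.003, -0.001, -1.0]]
wrist_force: [-0.8, 0.3, -0.0]
width: -0.0002
```

```bash
python3 - <<'E'
from h import *
np.set_printoptions(precision=4,suppress=True)
s=ctrl.state()
for k in("t","tcp_pos","eef_rot","wrist_force","width","joint_positions"):print(k,s[k])
E
```

```text
t 1.55
tcp_pos [0.4823 0.2353 0.2055]
eef_rot [[-0.9549 -0.2969  0.0033]
 [-0.2969  0.9549  0.0003]
 [-0.0032 -0.0006 -1.    ]]
wrist_force [-0.7713  0.2751 -0.0209]
width -0.0002164148527924013
joint_positions [19.2591 17.8298 -6.7481 65.2392 -0.0427  1.9887]
```

>>> servo_tool --pt "0 0 -25 0 0 0 0" --pt "0 0 -50 0 0 0 0" --pt "0 0 -75 0 0 0 0" --pt "0 0 -92 0 0 0 0" --pt "0 0 -98 0 0 0 0"

```text
t: 2.17
tcp_pos: [0.4783, 0.2375, 0.1062]
eef_rot: [[-0.954, -0.301, -0.002], [-0.301, 0.954, -0.001], [0.002, 0.0, -1.0]]
wrist_force: [-0.3, -0.5, -0.2]
width: -0.0004
```

```bash
python3 - <<'E'
from h import *
S=ctrl.snapshot("scene");T=ctrl.snapshot("top")
a=cv2.resize(S["color"][120:270,150:350],None,fx=2,fy=2,interpolation=2);b=cv2.resize(T["color"][150:300,150:350],None,fx=2,fy=2,interpolation=2)
cv2.imwrite("pics/a1.png",cv2.hconcat([a,b])[:,:,::-1])
s=ctrl.state();print(s["t"],s["tcp_pos"],s["wrist_force"])
E
```

```text
2.275 [0.47883859 0.23763752 0.10693415] [-0.08544572  0.04058251 -0.26134824]
```

View pics/a1.png

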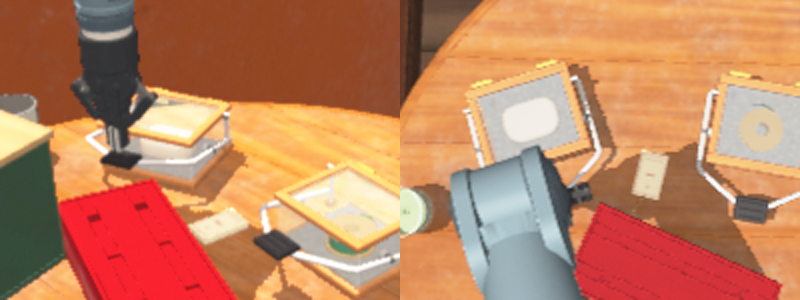

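The scene view shows the shut fingertips just above the left case's paddle, at about (120,152) in the picture. Wrist clear of the jar and boxes, so I press down.

>>> servo_tool --pt "0 0 -5 0 0 0 0" --pt "0 0 -10 0 0 0 0" --pt "0 0 -14 0 0 0 0" --pt "0 0 -18 0 0 0 0" --pt "0 0 -22 0 0 0 0"

```text
t: 2.9
tcp_pos: [0.4782, 0.2375, 0.0854]
eef_rot: [[-0.953, -0.301, -0.002], [-0.301, 0.953, -0.0], [0.002, 0.0, -1.0]]
wrist_force: [-4.5, -1.5, 6.2]
width: -0.0003
```

>>> servo_tool --pt "0 0 -4 0 0 0 0" --pt "0 0 -8 0 0 0 0" --pt "0 0 -12 0 0 0 0" --pt "0 0 -16 0 0 0 0" --pt "0 0 -20 0 0 0 0"

```text
t: 3.52
tcp_pos: [0.4766, 0.2369, 0.0646]
eef_rot: [[-0.953, -0.301, -0.005], [-0.301, 0.953, -0.002], [0.005, -0.0, -1.0]]
wrist_force: [-4.8, -1.4, 3.7]
width: 0.0001
```

```bash
python3 - <<'E'
from h import *
S=ctrl.snapshot("scene");T=ctrl.snapshot("top")
a=cv2.resize(S["color"][120:270,150:350],None,fx=2,fy=2,interpolation=2);b=cv2.resize(T["color"][150:300,150:350],None,fx=2,fy=2,interpolation=2)
cv2.imwrite("pics/a2.png",cv2.hconcat([a,b])[:,:,::-1])
s=ctrl.state();print(s["t"],s["tcp_pos"],s["wrist_force"])
E
```

```text
3.625 [0.47684789 0.23705552 0.06441401] [-4.13271737 -1.92963507  4.1138053 ]
```

View pics/a2.png

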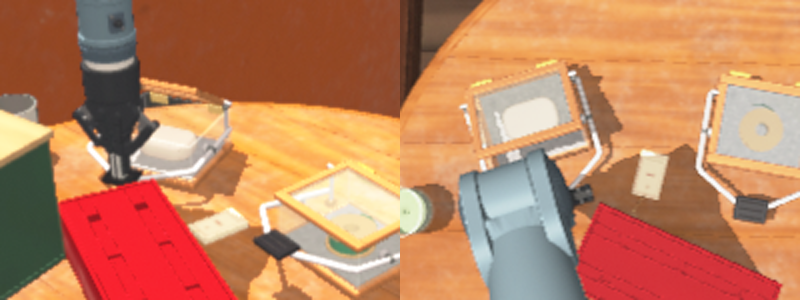

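Picture: the soap lid is part way up, the fingers sit on the paddle, and the spool lid is shut. I carry on down to the stop.

>>> servo_tool --pt "-1 0 -3 0 0 0 0" --pt "-2 -0.5 -6 0 0 0 0" --pt "-2 -0.5 -9 0 0 0 0" --pt "-2 -0.5 -11 0 0 0 0" --pt "-2 -0.5 -12 0 0 0 0"

```text
t: 4.25
tcp_pos: [0.4776, 0.2373, 0.0533]
eef_rot: [[-0.954, -0.301, 0.001], [-0.301, 0.954, 0.0], [-0.001, -0.0, -1.0]]
wrist_force: [-1.5, -2.0, 3.9]
width: 0.0002
```

```bash
python3 - <<'E'
from h import *
S=ctrl.snapshot("scene");T=ctrl.snapshot("top")
a=cv2.resize(S["color"][120:270,150:350],None,fx=2,fy=2,interpolation=2);b=cv2.resize(T["color"][150:300,150:350],None,fx=2,fy=2,interpolation=2)
cv2.imwrite("pics/a3.png",cv2.hconcat([a,b])[:,:,::-1])
s=ctrl.state();print(s["t"],s["tcp_pos"],s["wrist_force"])
E
```

```text
4.35 [0.47751102 0.23737328 0.05329962] [-2.08684188 -1.16093368  3.27457896]
```

View pics/a3.png

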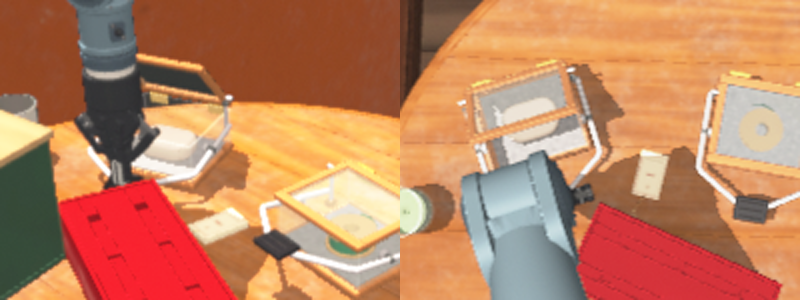

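>>> servo_tool --pt "0 0 -1 0 0 0 0" --pt "0 0 -2 0 0 0 0" --pt "0 0 -3 0 0 0 0" --pt "0 0 -4 0 0 0 0"

```text
t: 4.85
tcp_pos: [0.4779, 0.2375, 0.0496]
eef_rot: [[-0.954, -0.301, 0.001], [-0.301, 0.954, 0.0], [-0.001, -0.0, -1.0]]
wrist_force: [-0.9, -1.2, 6.3]
width: 0.0005
```

>>> servo_tool --pt "0 0 -0.5 0 0 0 0" --pt "0 0 -1 0 0 0 0" --pt "0 0 -1.5 0 0 0 0" --pt "0 0 -2 0 0 0 0"

```text
t: 5.35
tcp_pos: [0.4781, 0.2375, 0.0484]
eef_rot: [[-0.954, -0.301, 0.002], [-0.301, 0.954, 0.001], [-0.002, -0.0, -1.0]]
wrist_force: [-2.1, -2.1, 11.5]
width: -0.0002
```

```bash
python3 - <<'E'
from h import *
S=ctrl.snapshot("scene")
a=cv2.resize(S["color"][120:240,170:290],None,fx=4.5,fy=4.5,interpolation=2)
cv2.imwrite("pics/a4.png",a[:,:,::-1])
s=ctrl.state();print(s["t"],s["tcp_pos"],s["wrist_force"])
E
```

```text
5.4 [0.47813806 0.23755586 0.0484558 ] [-2.92411087 -2.85173656 11.39166535]
```

View pics/a4.png

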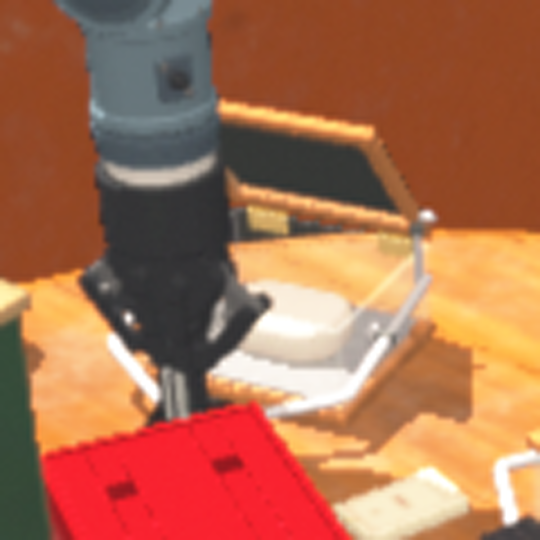

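```bash
python3 - <<'E'
from h import *
S=ctrl.snapshot("scene"); e,d=ray(S,252.7,149.3)
FR=np.array([.5583,.1821,.084]);BR=np.array([.6806,.2242,.084])
f=(BR-FR)/np.linalg.norm(BR-FR); n=np.array([-f[1],f[0],0])
p=e+d*((BR-e)@n)/(d@n); v=p-BR; print(p,np.linalg.norm(v),np.arctan2(v[2],-v@f))
E
```

```text
[0.61825186 0.20273756 0.18911084] 0.1240814845332183 1.010525819981777
```

>>> servo_tool --pt "0 0 -0.5 0 0 0 0" --pt "0 0 -0.5 0 0 0 0" --pt "0 0 -0.5 0 0 0 0" --pt "0 0 -0.5 0 0 0 0" --pt "0 0 -0.5 0 0 0 0"

```text
t: 6.08
tcp_pos: [0.4782, 0.2376, 0.0483]
eef_rot: [[-0.953, -0.301, 0.002], [-0.301, 0.953, 0.001], [-0.002, -0.0, -1.0]]
wrist_force: [-3.1, -2.6, 12.2]
width: -0.0003
```

>>> servo_tool --pt "0 0 0 0 0 0 0" --pt "0 0 0 0 0 0 0" --pt "0 0 0 0 0 0 0" --pt "0 0 0 0 0 0 0" --pt "0 0 0 0 0 0 0"

```text
t: 6.7
tcp_pos: [0.4781, 0.2376, 0.0482]
eef_rot: [[-0.954, -0.301, 0.002], [-0.301, 0.954, 0.001], [-0.002, -0.0, -1.0]]
wrist_force: [-3.0, -2.5, 11.2]
width: -0.0005
```

>>> servo_tool --pt "0 0 0 0 0 0 0" --pt "0 0 0 0 0 0 0" --pt "0 0 0 0 0 0 0" --pt "0 0 0 0 0 0 0" --pt "0 0 0 0 0 0 0"

```text
t: 7.32
tcp_pos: [0.4782, 0.2375, 0.0482]
eef_rot: [[-0.954, -0.301, 0.002], [-0.301, 0.954, 0.001], [-0.002, -0.0, -1.0]]
wrist_force: [-2.6, -2.6, 12.7]
width: -0.0001
```

>>> servo_tool --pt "0 0 0 0 0 0 0" --pt "0 0 0 0 0 0 0" --pt "0 0 0 0 0 0 0" --pt "0 0 0 0 0 0 0" --pt "0 0 0 0 0 0 0"

```text
t: 7.95
tcp_pos: [0.4782, 0.2375, 0.0482]
eef_rot: [[-0.953, -0.301, 0.002], [-0.301, 0.953, 0.001], [-0.002, -0.0, -1.0]]
wrist_force: [-2.6, -3.0, 11.6]
width: 0.0
```

>>> servo_tool --pt "0 0 2.5 0 0 0 0" --pt "0 0 5 0 0 0 0" --pt "0 0 7.5 0 0 0 0" --pt "0 0 10 0 0 0 0" --pt "0 0 12.5 0 0 0 0"

```text
t: 8.57
tcp_pos: [0.477, 0.2372, 0.0593]
eef_rot: [[-0.954, -0.301, -0.001], [-0.301, 0.954, -0.0], [0.001, 0.0, -1.0]]
wrist_force: [-1.4, -1.5, 3.3]
width: -0.0001
```

>>> servo_tool --pt "0 0 2.5 0 0 0 0" --pt "0 0 5 0 0 0 0" --pt "0 0 7.5 0 0 0 0" --pt "0 0 10 0 0 0 0" --pt "0 0 12.5 0 0 0 0"

```text
t: 9.2
tcp_pos: [0.477, 0.2372, 0.072]
eef_rot: [[-0.954, -0.301, -0.0], [-0.301, 0.954, -0.0], [0.0, -0.0, -1.0]]
wrist_force: [-1.2, -2.6, 4.2]
width: 0.0003
```

>>> servo_tool --pt "0 0 2 0 0 0 0" --pt "0 0 4 0 0 0 0" --pt "0 0 6 0 0 0 0" --pt "0 0 8 0 0 0 0" --pt "0 0 10 0 0 0 0"

```text
t: 9.82
tcp_pos: [0.478, 0.2375, 0.0823]
eef_rot: [[-0.954, -0.301, 0.001], [-0.301, 0.954, 0.001], [-0.002, 0.0, -1.0]]
wrist_force: [0.6, -2.4, 4.6]
width: -0.0001
```

```bash
python3 - <<'E'
from h import *
S=ctrl.snapshot("scene")
a=cv2.resize(S["color"][120:240,170:290],None,fx=4.5,fy=4.5,interpolation=2)
cv2.imwrite("pics/a5.png",a[:,:,::-1])
s=ctrl.state();print(s["t"],s["tcp_pos"],s["wrist_force"])
E
```

```text
9.875 [0.4780103  0.23751838 0.08251519] [-0.49984404 -2.39271369  4.39499506]
```

View pics/a5.png

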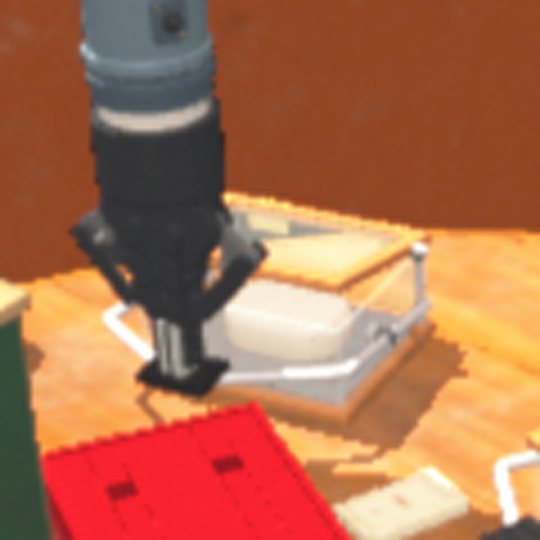

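The lid is almost shut and the fingers still carry the lever at about 4 N. I keep easing up.

>>> servo_tool --pt "0 0 2 0 0 0 0" --pt "0 0 4 0 0 0 0" --pt "0 0 6 0 0 0 0" --pt "0 0 8 0 0 0 0" --pt "0 0 10 0 0 0 0"

```text
t: 10.5
tcp_pos: [0.4767, 0.2375, 0.0917]
eef_rot: [[-0.953, -0.302, -0.001], [-0.302, 0.953, 0.001], [0.001, 0.001, -1.0]]
wrist_force: [0.1, -0.4, -0.1]
width: -0.0002
```

>>> servo_tool --pt "0 0 2 0 0 0 0" --pt "0 0 4 0 0 0 0" --pt "0 0 6 0 0 0 0" --pt "0 0 8 0 0 0 0" --pt "0 0 12 0 0 0 0"

```text
t: 11.12
tcp_pos: [0.477, 0.2372, 0.1038]
eef_rot: [[-0.954, -0.301, -0.001], [-0.301, 0.954, -0.0], [0.001, 0.0, -1.0]]
wrist_force: [-0.6, 0.4, 0.5]
width: 0.0002
```

>>> servo_tool --pt "0 0 20 0 0 0 0" --pt "0 0 45 0 0 0 0" --pt "0 0 80 0 0 0 0" --pt "0 0 120 0 0 0 0" --pt "0 0 160 0 0 0 0"

```text
t: 11.75
tcp_pos: [0.477, 0.2372, 0.2653]
eef_rot: [[-0.954, -0.301, 0.0], [-0.301, 0.954, 0.0], [-0.0, 0.0, -1.0]]
wrist_force: [1.3, 0.2, 0.7]
width: 0.0002
```

>>> servo_tool --pt "0 0 0 0 0 0 0" --pt "0 0 0 0 0 0 0" --pt "0 0 0 0 0 0 0"

```text
t: 12.12
tcp_pos: [0.4763, 0.237, 0.2623]
eef_rot: [[-0.954, -0.301, -0.003], [-0.301, 0.954, -0.001], [0.003, 0.0, -1.0]]
wrist_force: [-0.0, -0.2, -0.7]
width: 0.0003
```

```bash
python3 - <<'E'
from h import *
S=ctrl.snapshot("scene");T=ctrl.snapshot("top")
a=cv2.resize(S["color"][120:320,150:420],None,fx=1.45,fy=1.45,interpolation=2);b=cv2.resize(T["color"][150:350,150:420],None,fx=1.45,fy=1.45,interpolation=2)
cv2.imwrite("pics/a6.png",cv2.hconcat([a,b])[:,:,::-1])
s=ctrl.state();print(s["t"],s["tcp_pos"],s["wrist_force"])
o=cv2.imread("pics/scene0.png")[:,:,::-1]
for n,(x0,y0,x1,y1) in dict(tags=(243,222,276,245),bell=(360,280,402,318),spool=(275,200,370,265),paddle=(195,190,225,210),lid=(225,160,270,212),jar=(144,166,170,190)).items():
    print(n,np.abs(o[y0:y1,x0:x1].astype(int)-S["color"][y0:y1,x0:x1]).mean())
E
```

```text
12.225 [0.47643878 0.23701614 0.26251241] [ 0.45604616 -0.0669432  -0.84835869]
tags 24.946859903381643
bell 1.2969924812030076
spool 8.572361673414305
paddle 2.1238888888888887
lid 2.1652421652421654
jar 1.9898504273504274
```

View pics/a6.png

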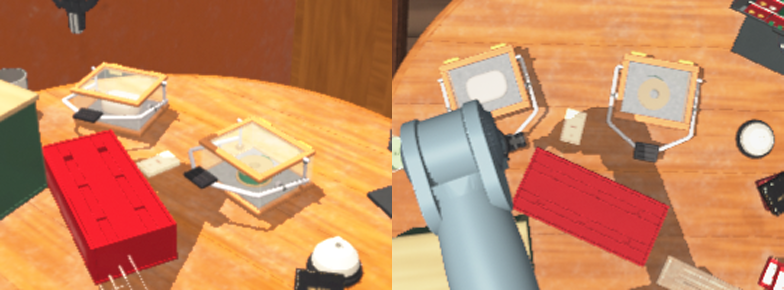

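Both lids are shut in both views and the arm is clear. The only large image differences, on the tags and spool regions, are the arm's shadow; their outlines haven't moved.

```bash
python3 -c "
from workcell import ctrl
print(ctrl.finish_job())"
```

```text
the job is handed in; nothing more can be done
None
```

I opened the soap case (the left one) by pressing its paddle down with the shut fingertips until the lever hit its stop. The job is handed in, at about 12 s of the 42 s allowed; it gave no verdict.

- **Opening and hold:** the push on the fingers rose from about 3.5 N to about 12 N at the stop. I held it there for about 2.5 s. One picture gave a lid angle of about 1.0 rad, rougher than and a little above the stated 0.92.
- **Closing:** I let the lever up at about 16–20 mm/s, which is under 0.5 rad/s at the lid. The fingers carried about 3–5 N at each reading until the lid was nearly shut, and the force was zero by paddle rest height.
- **Final checks:** the tool is about 170 mm above the paddle with no contact force. The soap lid and paddle, jar and bell areas match the first picture.
- **One disagreement:** the tags and spool case areas differed in brightness from the first picture. I put that down to the arm's shadow, since by eye their outlines have not moved and the spool lid is shut.

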